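# Press the damped arched cover of the vial cooler shut along its curved back

## Task

Close the arched cover of the vial cooler with the closed fingertips: press on the dark strip across its back until it has sunk about 2 cm there, then slide along the curve to the front lip as the cover goes down, always in touch and, once it has sunk 1 cm, with a steady push of 9 to 15 N square to its surface. Over the last quarter of its travel you may push less, so that it closes without slamming. Hold it fully shut by the lip with 9 to 15 N for two seconds and finish while still holding, and leave the other things on the bench where they are.

Things in the scene. Friction and masses are not known exactly. Their poses are not given: they have to be found in the camera images.
- cooler: White bench-top vial cooler, an open box 310 mm deep (its x), 260 wide (y), 105 high, bolted to the bench; origin at the centre of its underside, x axis to the back (away from the robot at yaw 0), z up. Its cover is a grey plastic arched shell, 250 wide, 290 from hinge to front edge, hinged on an axis along y at x = +145 mm, z = +115 mm. Weight closes the cover, a spring opens it.
- cover (a joint): Cover angle: 0 = open on its stop (chord from hinge to front edge rises 0.50 rad towards the robot); grows as it closes; 0.50 = shut, hard stop, chord level. Spring: opening torque 2.45 N m + 0.7 N m/rad x angle. Damper: 12 N m s/rad, so the push felt depends on speed and a cover let go creeps open. Mass 1.5 kg nominal, really 0.9 to 2.0, its centre 145 mm from the hinge along the chord.
- cover_strip (a point): Centre of the narrow dark flush strip across the cover's back, where the push starts: 180 mm from the hinge along the chord, 28.3 mm above the chord. Side view of the outer face: a circular arc of radius 365 mm through hinge and front edge, bulging 30 mm above the chord at the middle. Site axes: x along the chord, front edge to hinge; z out of the cover, square to the chord; they turn with it.
- cover_mid (a point): Point on the outer face of the cover, 232 mm from the hinge along the chord and 19.5 mm above it, on the way to the lip; axes as cover_strip. The face is polished and slippery (friction about 0.2 with the fingers), so the push counted is close to the whole contact force.
- cover_lip (a point): Point on the outer face by the front lip, where the push ends: 262 mm from the hinge along the chord, 10.8 mm above it, 21 mm short of a round bead (12 mm thick, standing about 6 mm proud) that ends the cover; axes as cover_strip.
- reagent: Bystander: brown glass bottle, 66 mm diameter, 130 mm high, origin under its centre.
- beaker: Bystander: glass beaker, 72 mm diameter, 90 mm high, origin under its centre.
- tipbox: Bystander: blue plastic box 85 x 120 x 55 mm, origin under its centre.

How it is judged:
By the outcome, as a careful person would: the job done as asked, in the order asked, and still so for the second after the job is handed in, while the arm keeps its last pose, push and grip.
It also fails if it takes over 48 s, if anything falls off the work surface, if the arm or the gripper's body presses on something with over 40 N, if the wrist force passes 120 N, or if a joint passes its speed limit or range.

## Robot

A 6-joint arm with a two-finger parallel gripper is mounted at the origin on the work surface. World frame = base frame: x ahead of the robot, y to its left, z up, the work surface at z = 0. Lengths are in m, angles in rad, forces in N, time in s.
With the tool pointing down it reaches from about 0.35 to 0.775 m from the base axis. Payload 5.5 kg.
Tool frame: the origin (TCP) lies between the finger pads, 19 mm behind the fingertips; this is the grasp point; z points along the fingers, y is the line along which they close (so a half turn about z gives the same grasp; the last joint's range is limited). The gripper opens to 85 mm and grips with 20 to 120 N. Pads are 22 mm wide; open, the fingers measure 114 mm over their backs; the gripper's body (76 mm by 85 mm) begins 54 mm behind the grasp point. The pads swing forward as they close: fully open they stand 13 mm farther back than shut.
Start: joints at [0.967, 0.313, 0.046, 1.304, 0, 1.431], TCP at [0.257, 0.514, 0.25] pointing down, gripper open.
Joint ranges: [-2.76, 2.76], [-0.86, 1.69], [-1.03, 1.26], [-2.2, 2.34], [-1.47, 1.5], [-3.14, 3.14]. Speed limits (rad/s): [2.57, 2.57, 3.14, 3.14, 3.14, 3.14].

## Interface

Orientations are given as a unit quaternion [w, x, y, z].
In Python, from workcell import get_state, read_camera, camera_info, hand_in, recognise gives the robot as it stands.
- The arm moves only by the tool arm_command, never from a script. Its argument "moves" is one flat list of numbers, 7 for each row, row after row: the opening, from -1 (shut) to 1 (fully open), then the shift along the tool's x, y, z in mm, then the turn, a rotation vector about the tool's x, y, z in rad. A call has 1 to 8 rows; each row shifts and turns the commanded pose from where the row before left it, along the tool's axes as they then stand; what a row does not reach is not made up. A row lasts 1/8 s, in which the tool goes at most 62.5 mm and 10.7 degrees, less where a joint would pass 70% of its speed; a pose out of reach is approached as far as the arm can. A call with a gripper value outside its range is refused whole. The fingers move at their own pace and stop on an object; "newtons" is the grip in N (left out, the last holds). Time passes only in rows, so rows that do not move let the fingers close. It gives the time, the measured TCP pose, the force, the opening and the grip force at its end, in the units of the state.
- get_state(): the state, without advancing time (a new reading comes with each control period).
- read_camera(name): name is "scene" or "top"; returns (picture, depth): 480x640x3 uint8, blue, green, red; 480x640 float32, m along the optical axis (not along the pixel's ray), 0 where there is no reading.
- camera_info(name): a dict with "fovy" (degrees; the focal length in pixels is half the picture's height over the tangent of half this angle, whatever the lens; pixels are square), "cx", "cy" (the principal point, pixels), "eye" and "orientation" of the camera in the world. Camera axes: x right, y down, z forward; pixel columns grow to the right and rows downward; lengths in m; the calibration is good to about 2 mm. A picture is of the moment at which its call begins. camera_info takes no time and is no camera call.
- hand_in(): hands the job in; it is judged then, once.
Trained networks look in the newest picture that a camera, given by its name, has taken for a name from the list of things; names that differ only in an ending like _2 or _b are one class to them, and where a whole thing is asked for, a point or a joint stands for the part that bears it (a point fixed in the world has none). Each returns a list of dicts, best first, with "confidence" (0 to 1); they miss things now and then, are a little off and sometimes report something else, mostly with a low value. They report only what shows in the picture. A call takes as long as a camera call.
- recognise(camera, label): "point" ([column, row] in pixels, amid what is visible of it).
The state is a dict: "clock": time; "joint_pos": joint angles; "qvel": joint speeds; "tau": joint torques, N m; "tcp_pos": TCP position; "orientation": TCP orientation; "wrist_force": force on the tool from outside, world axes, zero at the start; "ft_torque": the same for the moment, N m; "finger_gap": finger opening in m; "grip_force": force on a finger pad.
Only numpy, scipy, OpenCV 4.12 (cv2) and the standard library are available. Lean on these libraries where they do the work, as an engineer would, in place of code of your own. Each camera call takes 0.05 s, during which the arm holds its last target. There are 200 camera calls.

## Working session

There is one attempt and no reset: what is moved stays moved. The work goes in short steps, Python scripts to look and compute and a tool call to move; the robot and the scene stay as the last step left them, time stands still between calls to the robot, and variables do not carry over. Pictures are saved under pics/ and viewed, at most 10 in all, crops included, and the job is handed in when it is done.

Besides the shell and the picture viewer there is one more tool, called after "Call:" as name(argument=value, ...) on one line, values as JSON. arm_command: Moves the arm, as the interface text tells. Its arguments: {"type":"object","properties":{"moves":{"type":"array"},"newtons":{"type":"number"}},"required":["moves"]}

```bash
mkdir -p pics; ls; cat > h.py <<'E'
import numpy as np, cv2
from scipy.spatial.transform import Rotation as R
from workcell import *
def q2R(q): return R.from_quat([q[1],q[2],q[3],q[0]]).as_matrix()
def cloud(name,depth):
    c=camera_info(name); f=240/np.tan(np.radians(c["fovy"])/2)
    v,u=np.mgrid[0:480,0:640]
    P=np.stack([(u-c["cx"])/f*depth,(v-c["cy"])/f*depth,depth],-1)
    return P@q2R(c["orientation"]).T+np.array(c["eye"])
E
python3 - <<'E'
from h import *
print(get_state())
ims=[]
for n in ["scene","top"]:
    im,d=read_camera(n); c=camera_info(n); print(n,c)
    ims.append(im); W=cloud(n,d); np.savez(f"{n}.npz",im=im,d=d,W=W)
    for l in ["cooler","cover_strip","cover_lip","cover_mid","reagent","beaker","tipbox"]:
        for r in recognise(n,l)[:2]:
            u,v=np.round(r["point"]).astype(int); print(l,u,v,round(r["confidence"],2),W[min(v,479),min(u,639)].round(3))
cv2.imwrite("pics/a.png",ims[0]);cv2.imwrite("pics/b.png",ims[1])
E
```

```text
pics
{'clock': 0.0, 'joint_pos': array([9.67400191e-01, 3.14021357e-01, 4.49846901e-02, 1.30358633e+00,
       2.56967532e-05, 1.43119608e+00]), 'qvel': array([-8.95588341e-05,  8.79880069e-04, -7.44501936e-05, -1.21230514e-03,
        6.80982952e-04, -1.69662421e-03]), 'tau': array([-1.28072075e-03, -4.80628037e+01,  2.98532331e+01,  1.93224364e-02,
       -2.56565926e-05, -3.24877661e-06]), 'tcp_pos': array([0.2569584 , 0.51386768, 0.24909924]), 'orientation': array([-3.43524022e-04,  2.29824992e-01,  9.73231544e-01, -8.46369106e-04]), 'wrist_force': array([ 0.38556753, -0.06548294, -0.14116519]), 'ft_torque': array([-0.00974588, -0.03089433,  0.02543715]), 'grip_force': 0.0, 'finger_gap': 0.08514051318796512}
scene {'fovy': 47.39566692214457, 'cx': 309.2794360492599, 'cy': 234.7066979409027, 'eye': array([1.14403533, 0.59186057, 1.47382231]), 'orientation': array([-0.10254753,  0.35824944,  0.89261275, -0.25373968])}
cooler 286 227 0.83 [ 0.624 -0.043  0.193]
cover_strip 283 212 0.65 [ 0.6   -0.08   0.204]
cover_lip 283 214 0.7 [ 0.606 -0.074  0.206]
cover_mid 288 216 0.66 [ 0.602 -0.058  0.209]
reagent 427 329 0.82 [0.528 0.409 0.091]
beaker 213 178 0.57 [ 0.6   -0.438  0.023]
tipbox 238 149 0.94 [ 0.474 -0.453  0.057]
top {'fovy': 53.379683556040675, 'cx': 323.36894214840186, 'cy': 232.34553044099994, 'eye': array([ 0.46473157, -0.00708072,  1.44711097]), 'orientation': array([ 0.03393501, -0.7018322 ,  0.71064384, -0.03557114])}
cooler 351 239 0.59 [ 0.567 -0.081  0.227]
cover_strip 347 235 0.95 [ 0.578 -0.071  0.224]
cover_lip 352 237 0.69 [ 0.572 -0.084  0.227]
cover_mid 353 237 0.95 [ 0.572 -0.087  0.226]
reagent 180 267 0.89 [0.504 0.391 0.109]
beaker 462 223 0.58 [ 0.63  -0.434  0.005]
tipbox 479 279 0.72 [ 0.46  -0.462  0.053]
```

View pics/a.png

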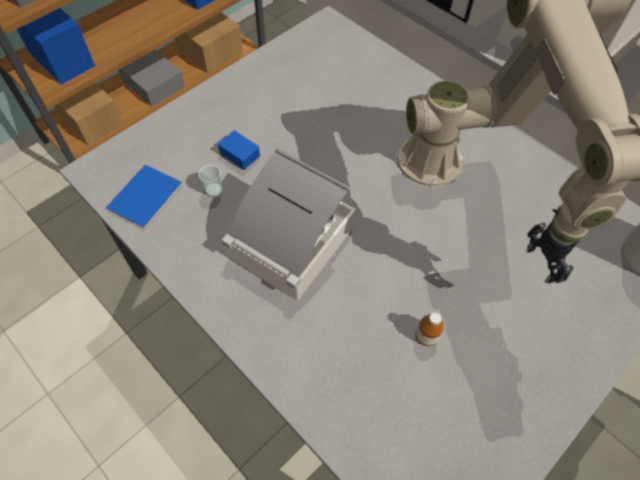

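View pics/b.png

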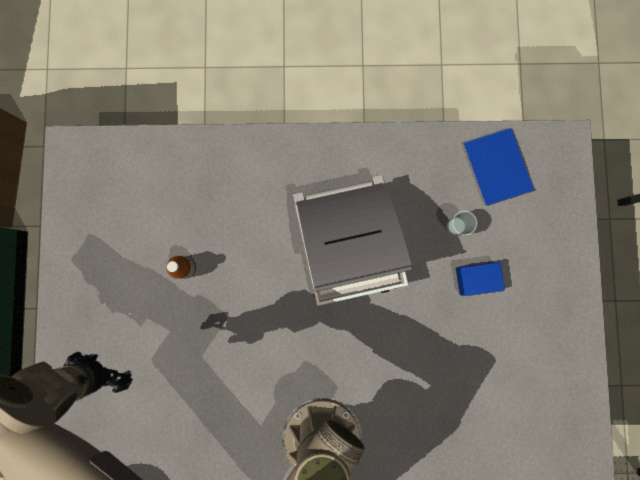

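The scene view shows the open cover with the dark strip at about (290,201). In the top view the strip runs from (325,243) to (382,232), so the cooler is yawed by about 0.2. The bottle (180,267), beaker (462,223) and box (480,278) stand well clear. Next I fit the cooler pose.

```bash
cat > fit.py <<'E'
from h import *
from scipy.optimize import least_squares
pts=[];S=[]
for n,box in [("top",(300,190,405,280)),("scene",(240,160,340,265))]:
    z=np.load(n+".npz"); im=z["im"].astype(int); W=z["W"]; d=z["d"]
    g=im.max(-1); u0,v0,u1,v1=box
    m=np.zeros(d.shape,bool); m[v0:v1,u0:u1]=1
    m&=d>0
    # strip = locally dark
    bh=cv2.morphologyEx(g.astype(np.uint8),cv2.MORPH_BLACKHAT,np.ones((9,9)))
    k=(bh>35)&m&(W[...,2]>.17)
    nl,lab,st,_=cv2.connectedComponentsWithStats(k.astype(np.uint8))
    i=1+np.argmax(st[1:,4]); k=lab==i
    vv,uu=np.nonzero(k); print(n,"strip px",st[i],uu.mean(),vv.mean())
    P=W[k]; c=P.mean(0); a=np.linalg.svd(P-c)[2][0]; a*=np.sign(a[1]); t=(P-c)@a
    print(" strip centre",c+a*(t.max()+t.min())/2," dir",a,"len",np.ptp(t),"yaw",np.arctan2(-a[0],a[1]))
    q=m&(g<125)&(np.ptp(im,axis=-1)<25)&(W[...,2]>.13)
    pts.append(W[q]); S.append(c); print(q.sum())
def res(p,X):
    x,y=X[:,0],X[:,1]; hx,yaw,th,hz=p
    s=-(x*np.cos(yaw)+y*np.sin(yaw)-hx)   # distance from hinge towards robot
    zz=X[:,2]-hz; c=s*np.cos(th)+zz*np.sin(th); h=-s*np.sin(th)+zz*np.cos(th)
    Rr=(145**2+30**2)/60/1000
    return np.hypot(c-.145,h-(.03-Rr))-Rr
for X in pts+[np.vstack(pts)]:
  for fz in (0,1):
    f=(lambda p:res([*p,.5,.115],X)) if fz else (lambda p:res(p,X))
    r=least_squares(f,[.72,.2] if fz else [.72,.2,.5,.115],loss="soft_l1",f_scale=.002)
    print(r.x, "med|res|",np.median(abs(r.fun)))
E
python3 fit.py
```

```text
top strip px [324 230  58  15 161] 352.9006211180124 236.83229813664596
 strip centre [ 0.57245632 -0.08582418  0.22727887]  dir [-0.20463158  0.97883843 -0.00111213] len 0.1505409319610491 yaw 0.20608744097573584
8013
scene strip px [268 188  44  26 136] 289.625 200.52205882352942
 strip centre [ 0.57132206 -0.08535884  0.22691537]  dir [-0.20114827  0.97952413  0.00847661] len 0.14770207215614237 yaw 0.20253738695534365
2262
[0.69664406 0.20656314 0.54629918 0.10218734] med|res| 0.0014389814563952052
[0.68775944 0.20685933] med|res| 0.0014346758304794038
[0.69639064 0.20599706 0.55753801 0.10074601] med|res| 0.0020503567717230498
[0.68697139 0.2060547 ] med|res| 0.00208168543305301
[0.6924268  0.20650022 0.52878418 0.10759167] med|res| 0.001551203637148002
[0.68746877 0.2069359 ] med|res| 0.0015549617911531088
```

Call:
arm_command(moves=[-1,-20,-13,-8,0,0,0,-1,-36,-24,-8,0,0,0,-1,-36,-24,-8,0,0,0,-1,-36,-24,-8,0,0,0,-1,-36,-24,-8,0,0,0,-1,-36,-24,-8,0,0,0,-1,-36,-24,-8,0,0,0,-1,-36,-24,-8,0,0,0], newtons=60)

```text
clock: 1.8
tcp_pos: [0.4201, 0.2295, 0.3145]
orientation: [0.0, 0.23, 0.973, 0.0]
wrist_force: [0.2, 0.1, -0.0]
finger_gap: 0.0
grip_force: 0.0
```

Call:
arm_command(moves=[-1,-36,-24,-4,0,0,0,-1,-36,-24,-4,0,0,0,-1,-36,-24,-4,0,0,0,-1,-36,-24,-4,0,0,0,-1,-36,-24,-4,0,0,0,-1,-36,-24,-4,0,0,0,-1,-36,-24,-4,0,0,0,-1,-36,-24,-4,0,0,0])

```text
clock: 2.8
tcp_pos: [0.5918, -0.0711, 0.3462]
orientation: [0.0, 0.23, 0.973, 0.0]
wrist_force: [1.3, 0.8, -0.3]
finger_gap: -0.0002
grip_force: 0.0
```

Call:
arm_command(moves=[-1,0,0,0,0,0,-0.168,-1,0,0,0,0,0,-0.168,-1,0,0,0,0,0,-0.168,-1,0,0,0,0,0,-0.166,-1,0,0,0,0,0.135,0,-1,0,0,0,0,0.135,0,-1,0,0,0,0,0.134,0,-1,0,0,0,0,0,0])

```text
clock: 3.8
tcp_pos: [0.5938, -0.0697, 0.3388]
orientation: [-0.204, -0.102, 0.973, -0.019]
wrist_force: [0.0, -0.4, -1.7]
finger_gap: -0.0
grip_force: 0.0
```

```bash
cat >> h.py <<'E'
YAW,UH,HZ,RR=.2065,.687,.115,(145**2+30**2)/60/1000
def st(p=None,q=None,F=None):
    if p is None: s=get_state();p,q,F=s["tcp_pos"],s["orientation"],s["wrist_force"]
    p,F=np.array(p),np.array(F); M=q2R(q); cu=np.array([np.cos(YAW),np.sin(YAW),0]); cw=np.array([-cu[1],cu[0],0])
    z=M[:,2]; tip=p+.019*z
    print("tcp u %.4f w %.4f z %.4f | tip u %.4f z %.4f"%(p@cu,p@cw,p[2],tip@cu,tip[2]),"beta %.4f side %.3f yaw_y %.3f"%(np.arctan2(-z@cu,-z[2]),z@cw,M[:,1]@cu),"F tool",(M.T@F).round(2))
E
python3 -c "
from h import *
st(); print(get_state()['joint_pos'].round(3))"
```

```text
tcp u 0.5668 w -0.1900 z 0.3388 | tip u 0.5592 z 0.3214 beta 0.4129 side 0.003 yaw_y -0.001 F tool [-0.61 -0.38  1.57]
[-0.181  0.764  0.922  2.115 -0.149 -0.36 ]
```

Call:
arm_command(moves=[-1,-6,-3,18,0,-0.009,0,-1,-6,-3,20,0,0,0,-1,-6,-3,20,0,0,0,-1,-4,-2,16,0,0,0,-1,0,0,8,0,0,0,-1,0,0,0,0,0,0])

```text
clock: 4.55
tcp_pos: [0.5816, -0.0829, 0.2633]
orientation: [-0.194, -0.101, 0.976, -0.02]
wrist_force: [-0.3, -0.4, -0.0]
finger_gap: 0.0001
grip_force: 0.0
```

```bash
python3 -c "
from h import *
st(); print(get_state()['joint_pos'].round(3))
im,d=read_camera('scene'); cv2.imwrite('pics/c.png',cv2.resize(im[120:300,200:420],None,fx=3,fy=3))"
```

```text
tcp u 0.5522 w -0.2004 z 0.2633 | tip u 0.5450 z 0.2458 beta 0.3926 side -0.000 yaw_y 0.001 F tool [ 0.37 -0.29  0.19]
[-0.204  0.67   0.571  1.835 -0.154 -0.382]
```

View pics/c.png

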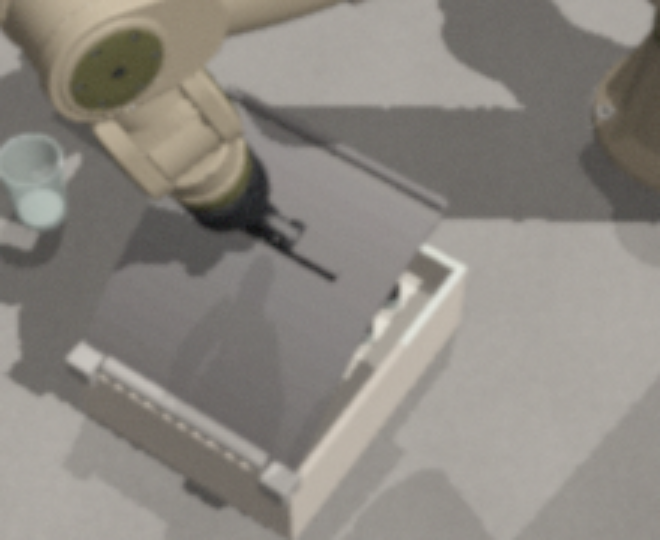

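The fingertips are just above the strip (crop about (300,240)) and nothing is disturbed. I'll approach gently.

Call:
arm_command(moves=[-1,0,0,3,0,0.006,0,-1,0,0,3,0,0,0,-1,0,0,3,0,0,0,-1,0,0,3,0,0,0,-1,0,0,0,0,0,0,-1,0,0,0,0,0,0])

```text
clock: 5.35
tcp_pos: [0.5778, -0.0839, 0.2508]
orientation: [-0.198, -0.101, 0.975, -0.02]
wrist_force: [-0.0, 0.6, -0.5]
finger_gap: 0.0001
grip_force: 0.0
```

```bash
python3 -c "
from h import *
st()"
```

```text
tcp u 0.5483 w -0.2006 z 0.2508 | tip u 0.5409 z 0.2333 beta 0.4010 side 0.000 yaw_y 0.000 F tool [-0.29  0.64  0.47]
```

Call:
arm_command(moves=[-1,-2,0,1.5,0,0,0,-1,-2,0,1.5,0,0,0,-1,0,0,1,0,0,0,-1,0,0,1,0,0,0,-1,0,0,0,0,0,0])

```text
clock: 5.98
tcp_pos: [0.5794, -0.0835, 0.2446]
orientation: [-0.198, -0.101, 0.975, -0.02]
wrist_force: [0.5, -0.2, 0.0]
finger_gap: -0.0001
grip_force: 0.0
```

```bash
python3 -c "
from h import *
st()"
```

```text
tcp u 0.5499 w -0.2005 z 0.2446 | tip u 0.5425 z 0.2271 beta 0.4010 side 0.000 yaw_y 0.000 F tool [-0.39 -0.33 -0.21]
```

```bash
cat > plan.py <<'E'
# usage: plan.py 'th,c,off_mm;...'  one waypoint per row; state in cmd.json; off = depth past the surface
import sys,json,os
from h import *
def pose(th,c,off):
    a=.5-th; ph=np.arcsin((c-.145)/RR); h=np.sqrt(RR**2-(c-.145)**2)-(RR-.03)
    b=a-ph
    tip=np.array([UH-c*np.cos(a)+h*np.sin(a),HZ+c*np.sin(a)+h*np.cos(a)])
    n=np.array([np.sin(b),np.cos(b)]); return np.array([*(tip+n*(.019-off/1000)),b])
def step(P,r):
    x=np.array([-np.cos(P[2]),np.sin(P[2])]); z=-np.array([np.sin(P[2]),np.cos(P[2])])
    return np.array([*(P[:2]+(r[0]*x+r[1]*z)/1000),P[2]+r[2]])
if __name__=="__main__":
    P=np.array(json.load(open("cmd.json"))); out=[]
    for w in sys.argv[1].split(";"):
        T=pose(*map(float,w.split(","))); d=(T[:2]-P[:2])*1000
        x=np.array([-np.cos(P[2]),np.sin(P[2])]); z=-np.array([np.sin(P[2]),np.cos(P[2])])
        r=[round(d@x,1),round(d@z,1),round(T[2]-P[2],3)]; P=step(P,r); out.append("-1, %g, 0, %g, 0, %g, 0"%tuple(r))
    print(", ".join(out)); json.dump(list(P),open("cmd.json","w"))
E
echo '[0.5499,0.2446,0.401]'>cmd.json
python3 plan.py "0,.18,0;0.008,.18,0;.02,.18,0;.032,.18,0;.044,.18,0"
```

```text
-1, -0.6, 0, 0.8, 0, 0.003, 0, -1, 0.6, 0, 1.4, 0, -0.008, 0, -1, 0.7, 0, 2.2, 0, -0.012, 0, -1, 0.8, 0, 2.1, 0, -0.012, 0, -1, 0.7, 0, 2.1, 0, -0.012, 0
```

Call:
arm_command(moves=[-1,-0.6,0,0.8,0,0.003,0,-1,0.6,0,1.4,0,-0.008,0,-1,0.7,0,2.2,0,-0.012,0,-1,0.8,0,2.1,0,-0.012,0])

```text
clock: 6.48
tcp_pos: [0.5769, -0.0841, 0.2407]
orientation: [-0.181, -0.101, 0.978, -0.019]
wrist_force: [5.2, 2.3, 7.9]
finger_gap: -0.0003
grip_force: 4.8
```

```bash
python3 -c "
from h import *
st()"; cat cmd.json
```

```text
tcp u 0.5474 w -0.2006 z 0.2407 | tip u 0.5406 z 0.2230 beta 0.3663 side -0.001 yaw_y 0.000 F tool [-2.32  1.17 -9.41]
[0.5445997638173954, 0.23746880390551026, 0.36]
```

Call:
arm_command(moves=[-1,0.7,0,2.1,0,-0.012,0])

```text
clock: 6.6
tcp_pos: [0.5756, -0.0843, 0.2393]
orientation: [-0.175, -0.101, 0.979, -0.019]
wrist_force: [4.9, 2.4, 9.4]
finger_gap: -0.0003
grip_force: 5.1
```

```bash
python3 -c "
from h import *
st()"; python3 plan.py ".056,.18,0;.068,.18,0;.08,.18,0;.092,.18,0"
```

```text
tcp u 0.5461 w -0.2005 z 0.2393 | tip u 0.5395 z 0.2215 beta 0.3537 side -0.001 yaw_y 0.000 F tool [ -1.67   1.32 -10.63]
-1, 0.8, 0, 2.1, 0, -0.012, 0, -1, 0.8, 0, 2.2, 0, -0.012, 0, -1, 0.7, 0, 2.1, 0, -0.012, 0, -1, 0.8, 0, 2.1, 0, -0.012, 0
```

Call:
arm_command(moves=[-1,0.8,0,2.1,0,-0.012,0,-1,0.8,0,2.2,0,-0.012,0])

```text
clock: 6.85
tcp_pos: [0.5729, -0.0849, 0.2362]
orientation: [-0.163, -0.102, 0.981, -0.018]
wrist_force: [4.3, 3.2, 9.4]
finger_gap: 0.0001
grip_force: 5.5
```

```bash
python3 -c "
from h import *
st()"
```

```text
tcp u 0.5433 w -0.2006 z 0.2362 | tip u 0.5372 z 0.2182 beta 0.3291 side -0.001 yaw_y -0.000 F tool [ -1.55   2.24 -10.44]
```

```bash
python3 - <<'E'
from plan import *
json.dump(list(pose(.068,.18,0)),open("cmd.json","w"))
E
python3 plan.py ".081,.18,0;.095,.18,0;.110,.18,0;.125,.18,0"
```

```text
-1, 0.8, 0, 2.3, 0, -0.013, 0, -1, 0.9, 0, 2.5, 0, -0.014, 0, -1, 1, 0, 2.6, 0, -0.015, 0, -1, 0.9, 0, 2.7, 0, -0.015, 0
```

Call:
arm_command(moves=[-1,0.8,0,2.3,0,-0.013,0,-1,0.9,0,2.5,0,-0.014,0,-1,1,0,2.6,0,-0.015,0])

```text
clock: 7.22
tcp_pos: [0.5683, -0.0859, 0.2304]
orientation: [-0.142, -0.102, 0.984, -0.016]
wrist_force: [4.8, 1.8, 11.6]
finger_gap: 0.0001
grip_force: 6.1
```

```bash
cat >> h.py <<'E'
def est():
    "cover angle and contact place from the measured tip, taking it to touch the face"
    from scipy.optimize import fsolve
    from plan import pose
    s=get_state(); p=np.array(s["tcp_pos"]); z=q2R(s["orientation"])[:,2]; t=p+.019*z
    u=t[0]*np.cos(YAW)+t[1]*np.sin(YAW)
    def f(v):
        P=pose(v[0],v[1],0); return [P[0]-.019*np.sin(P[2])-u,P[1]-.019*np.cos(P[2])-t[2]]
    v=fsolve(f,[.2,.2]); st(); print("theta %.4f c %.4f face beta %.3f"%(*v,pose(*v,0)[2]))
E
python3 -c "
from h import *
est()"
```

```text
tcp u 0.5386 w -0.2006 z 0.2304 | tip u 0.5332 z 0.2122 beta 0.2865 side -0.002 yaw_y -0.000 F tool [ -1.62   0.77 -12.6 ]
theta 0.0928 c 0.1797 face beta 0.312
```

```bash
python3 - <<'E'
from plan import *
json.dump(list(pose(.110,.18,0)),open("cmd.json","w"))
E
python3 plan.py ".107,.18,3;.122,.181,3;.137,.1835,3;.153,.187,3"
```

```text
-1, -0.2, 0, 2.5, 0, 0.003, 0, -1, 2, 0, 2.6, 0, -0.018, 0, -1, 3.5, 0, 2.8, 0, -0.022, 0, -1, 4.7, 0, 2.9, 0, -0.025, 0
```

Call:
arm_command(moves=[-1,-0.2,0,2.5,0,0.003,0,-1,2,0,2.6,0,-0.018,0,-1,3.5,0,2.8,0,-0.022,0])

```text
clock: 7.6
tcp_pos: [0.5623, -0.0874, 0.2242]
orientation: [-0.122, -0.102, 0.987, -0.014]
wrist_force: [7.9, 2.1, 9.2]
finger_gap: 0.0001
grip_force: 5.8
```

```bash
python3 -c "
from h import *
est()"
```

```text
tcp u 0.5324 w -0.2009 z 0.2242 | tip u 0.5278 z 0.2058 beta 0.2471 side -0.002 yaw_y -0.000 F tool [ -5.69   0.36 -10.95]
theta 0.1364 c 0.1811 face beta 0.265
```

Call:
arm_command(moves=[-1,4.7,0,2.9,0,-0.025,0])

```text
clock: 7.72
tcp_pos: [0.5574, -0.0888, 0.2227]
orientation: [-0.11, -0.102, 0.989, -0.013]
wrist_force: [7.6, 2.6, 9.3]
finger_gap: -0.0
grip_force: 5.7
```

```bash
python3 -c "
from h import *
est()"; python3 plan.py ".170,.191,3.2;.187,.195,3.2;.205,.199,3.2;.223,.203,3.2"
```

```text
tcp u 0.5274 w -0.2012 z 0.2227 | tip u 0.5232 z 0.2042 beta 0.2214 side -0.003 yaw_y -0.000 F tool [ -5.71   1.   -10.82]
theta 0.1514 c 0.1844 face beta 0.241
-1, 5.2, 0, 3.4, 0, -0.028, 0, -1, 5.4, 0, 3.3, 0, -0.028, 0, -1, 5.4, 0, 3.5, 0, -0.029, 0, -1, 5.4, 0, 3.6, 0, -0.029, 0
```

Call:
arm_command(moves=[-1,5.2,0,3.4,0,-0.028,0,-1,5.4,0,3.3,0,-0.028,0])

```text
clock: 7.98
tcp_pos: [0.5461, -0.0915, 0.219]
orientation: [-0.082, -0.103, 0.991, -0.01]
wrist_force: [6.7, 1.4, 10.4]
finger_gap: -0.0002
grip_force: 5.9
```

```bash
python3 -c "
from h import *
est()"
```

```text
tcp u 0.5157 w -0.2015 z 0.2190 | tip u 0.5126 z 0.2002 beta 0.1646 side -0.004 yaw_y -0.000 F tool [ -5.08  -0.02 -11.44]
theta 0.1847 c 0.1922 face beta 0.186
```

Call:
arm_command(moves=[-1,5.4,0,3.5,0,-0.029,0,-1,5.4,0,3.6,0,-0.029,0])

```text
clock: 8.22
tcp_pos: [0.5347, -0.0941, 0.214]
orientation: [-0.053, -0.103, 0.993, -0.007]
wrist_force: [6.4, 1.2, 10.9]
finger_gap: -0.0002
grip_force: 6.0
```

```bash
python3 -c "
from h import *
est()"; python3 plan.py ".241,.2075,3.2;.259,.212,3.2;.277,.2165,3.2;.295,.221,3.2"
```

```text
tcp u 0.5041 w -0.2018 z 0.2140 | tip u 0.5020 z 0.1951 beta 0.1062 side -0.004 yaw_y -0.000 F tool [ -5.3   -0.22 -11.54]
theta 0.2200 c 0.1999 face beta 0.129
-1, 6.1, 0, 3.7, 0, -0.031, 0, -1, 6.1, 0, 3.7, 0, -0.03, 0, -1, 6.1, 0, 3.8, 0, -0.031, 0, -1, 6.2, 0, 3.9, 0, -0.031, 0
```

Call:
arm_command(moves=[-1,6.1,0,3.7,0,-0.031,0,-1,6.1,0,3.7,0,-0.03,0,-1,6.1,0,3.8,0,-0.031,0])

```text
clock: 8.6
tcp_pos: [0.5158, -0.0983, 0.2046]
orientation: [-0.007, -0.103, 0.995, -0.003]
wrist_force: [4.9, 1.2, 11.7]
finger_gap: 0.0
grip_force: 5.6
```

```bash
python3 -c "
from h import *
est()"
```

```text
tcp u 0.4847 w -0.2020 z 0.2046 | tip u 0.4844 z 0.1856 beta 0.0147 side -0.004 yaw_y -0.000 F tool [ -4.85   0.13 -11.73]
theta 0.2749 c 0.2132 face beta 0.037
```

```bash
python3 plan.py ".314,.2255,3.2;.333,.230,3.2;.352,.2345,3.2;.371,.239,3.2;.39,.2435,3.1"
```

```text
-1, 6.4, 0, 4.1, 0, -0.031, 0, -1, 6.4, 0, 4.3, 0, -0.032, 0, -1, 6.5, 0, 4.3, 0, -0.032, 0, -1, 6.5, 0, 4.3, 0, -0.031, 0, -1, 6.6, 0, 4.4, 0, -0.032, 0
```

Call:
arm_command(moves=[-1,6.2,0,3.9,0,-0.031,0,-1,6.4,0,4.1,0,-0.031,0,-1,6.4,0,4.3,0,-0.032,0])

```text
clock: 8.98
tcp_pos: [0.4974, -0.1024, 0.1923]
orientation: [0.04, -0.103, 0.994, 0.002]
wrist_force: [5.2, 0.9, 11.5]
finger_gap: 0.0003
grip_force: 5.5
```

```bash
python3 -c "
from h import *
est()"
```

```text
tcp u 0.4658 w -0.2022 z 0.1923 | tip u 0.4673 z 0.1734 beta -0.0792 side -0.005 yaw_y -0.000 F tool [ -6.18  -0.29 -11.08]
theta 0.3319 c 0.2263 face beta -0.056
```

Call:
arm_command(moves=[-1,6.5,0,4.3,0,-0.032,0,-1,6.5,0,4.3,0,-0.031,0,-1,6.6,0,4.4,0,-0.032,0])

```text
clock: 9.35
tcp_pos: [0.4793, -0.1063, 0.1774]
orientation: [0.086, -0.103, 0.991, 0.007]
wrist_force: [2.6, 0.7, 11.9]
finger_gap: 0.0001
grip_force: 5.2
```

```bash
python3 -c "
from h import *
est()"; python3 plan.py ".407,.247,2.9;.422,.2495,2.7;.435,.252,2.5;.446,.254,2.3;.456,.256,2.1;.465,.2575,2"
```

```text
tcp u 0.4473 w -0.2023 z 0.1774 | tip u 0.4506 z 0.1586 beta -0.1732 side -0.005 yaw_y -0.000 F tool [ -4.74   0.11 -11.22]
theta 0.3903 c 0.2398 face beta -0.153
-1, 5.5, 0, 3.8, 0, -0.027, 0, -1, 4.2, 0, 3.3, 0, -0.022, 0, -1, 4, 0, 2.9, 0, -0.02, 0, -1, 3.3, 0, 2.5, 0, -0.017, 0, -1, 3.3, 0, 2.2, 0, -0.016, 0, -1, 2.6, 0, 2.1, 0, -0.013, 0
```

Call:
arm_command(moves=[-1,5.5,0,3.8,0,-0.027,0,-1,4.2,0,3.3,0,-0.022,0,-1,4,0,2.9,0,-0.02,0,-1,3.3,0,2.5,0,-0.017,0])

```text
clock: 9.85
tcp_pos: [0.464, -0.109, 0.1607]
orientation: [0.127, -0.102, 0.987, 0.011]
wrist_force: [0.6, 0.2, 7.5]
finger_gap: -0.0001
grip_force: 3.5
```

```bash
python3 -c "
from h import *
est()"
```

```text
tcp u 0.4318 w -0.2019 z 0.1607 | tip u 0.4366 z 0.1424 beta -0.2557 side -0.004 yaw_y 0.000 F tool [-2.46  0.07 -7.08]
theta 0.4473 c 0.2515 face beta -0.243
```

Call:
arm_command(moves=[-1,3.3,0,2.2,0,-0.016,0,-1,2.6,0,2.1,0,-0.013,0])

```text
clock: 10.1
tcp_pos: [0.4592, -0.1098, 0.1548]
orientation: [0.141, -0.102, 0.985, 0.013]
wrist_force: [1.2, 0.5, 7.0]
finger_gap: -0.0001
grip_force: 3.2
```

```bash
python3 -c "
from h import *
est()"; python3 plan.py ".473,.259,1.9;.480,.2602,1.8;.486,.2612,1.7;.491,.262,1.6;.496,.2625,1.5"
```

```text
tcp u 0.4269 w -0.2016 z 0.1548 | tip u 0.4322 z 0.1365 beta -0.2837 side -0.003 yaw_y 0.000 F tool [-3.15  0.18 -6.32]
theta 0.4664 c 0.2553 face beta -0.273
-1, 2.5, 0, 1.8, 0, -0.012, 0, -1, 2, 0, 1.6, 0, -0.011, 0, -1, 1.8, 0, 1.4, 0, -0.009, 0, -1, 1.4, 0, 1.1, 0, -0.007, 0, -1, 1.1, 0, 1.2, 0, -0.006, 0
```

Call:
arm_command(moves=[-1,2.5,0,1.8,0,-0.012,0,-1,2,0,1.6,0,-0.011,0,-1,1.8,0,1.4,0,-0.009,0,-1,1.4,0,1.1,0,-0.007,0])

```text
clock: 10.6
tcp_pos: [0.4532, -0.1108, 0.1464]
orientation: [0.159, -0.102, 0.982, 0.015]
wrist_force: [1.9, -0.0, 4.8]
finger_gap: -0.0001
grip_force: 2.4
```

```bash
python3 -c "
from h import *
est()"
```

```text
tcp u 0.4208 w -0.2014 z 0.1464 | tip u 0.4268 z 0.1284 beta -0.3212 side -0.003 yaw_y 0.000 F tool [-3.28 -0.4  -3.98]
theta 0.4921 c 0.2603 face beta -0.313
```

Call:
arm_command(moves=[-1,1.0,0,1.0,0,-0.006,0,-1,0.5,0,0.8,0,-0.002,0])

```text
clock: 10.85
tcp_pos: [0.4522, -0.111, 0.1443]
orientation: [0.163, -0.102, 0.981, 0.016]
wrist_force: [-3.4, 0.5, 13.1]
finger_gap: 0.0001
grip_force: 6.6
```

Call:
arm_command(moves=[-1,0.3,0,0.8,0,0,0])

```text
clock: 10.98
tcp_pos: [0.4522, -0.111, 0.1441]
orientation: [0.163, -0.102, 0.981, 0.016]
wrist_force: [-7.0, 2.6, 19.5]
finger_gap: 0.0001
grip_force: 10.7
```

```bash
python3 -c "
from h import *
est()"
```

```text
tcp u 0.4199 w -0.2013 z 0.1441 | tip u 0.4260 z 0.1261 beta -0.3291 side -0.003 yaw_y 0.000 F tool [ -0.27   3.9  -20.5 ]
theta 0.5000 c 0.2610 face beta -0.323
```

Call:
arm_command(moves=[-1,0,0,-1.0,0,0,0])

```text
clock: 11.1
tcp_pos: [0.4519, -0.111, 0.1446]
orientation: [0.163, -0.102, 0.981, 0.016]
wrist_force: [0.8, -1.6, 3.2]
finger_gap: 0.0004
grip_force: 1.5
```

Call:
arm_command(moves=[-1,0,0,0,0,0,0])

```text
clock: 11.22
tcp_pos: [0.4518, -0.111, 0.1443]
orientation: [0.163, -0.102, 0.981, 0.016]
wrist_force: [-1.5, -0.7, 7.7]
finger_gap: -0.0001
grip_force: 4.1
```

Call:
arm_command(moves=[-1,0,0,0.3,0,0,0,-1,0,0,0,0,0,0])

```text
clock: 11.48
tcp_pos: [0.4519, -0.111, 0.1443]
orientation: [0.163, -0.102, 0.981, 0.016]
wrist_force: [-3.0, -0.3, 11.2]
finger_gap: 0.0001
grip_force: 5.7
```

```bash
python3 -c "
from h import *
est()"
```

```text
tcp u 0.4195 w -0.2013 z 0.1443 | tip u 0.4256 z 0.1263 beta -0.3284 side -0.003 yaw_y 0.000 F tool [ -0.73   0.26 -11.57]
theta 0.4988 c 0.2614 face beta -0.323
```

Call:
arm_command(moves=[-1,0,0,0,0,0,0,-1,0,0,0,0,0,0,-1,0,0,0,0,0,0,-1,0,0,0,0,0,0])

```text
clock: 11.98
tcp_pos: [0.4518, -0.111, 0.1442]
orientation: [0.163, -0.102, 0.981, 0.016]
wrist_force: [-3.9, 0.4, 10.1]
finger_gap: 0.0002
grip_force: 5.7
```

Call:
arm_command(moves=[-1,0,0,0,0,0,0,-1,0,0,0,0,0,0,-1,0,0,0,0,0,0,-1,0,0,0,0,0,0,-1,0,0,0,0,0,0,-1,0,0,0,0,0,0,-1,0,0,0,0,0,0,-1,0,0,0,0,0,0])

```text
clock: 12.98
tcp_pos: [0.4518, -0.111, 0.1443]
orientation: [0.163, -0.102, 0.981, 0.016]
wrist_force: [-2.9, -0.5, 11.0]
finger_gap: -0.0001
grip_force: 5.7
```

Call:
arm_command(moves=[-1,0,0,0,0,0,0,-1,0,0,0,0,0,0,-1,0,0,0,0,0,0,-1,0,0,0,0,0,0,-1,0,0,0,0,0,0,-1,0,0,0,0,0,0,-1,0,0,0,0,0,0,-1,0,0,0,0,0,0])

```text
clock: 13.98
tcp_pos: [0.4518, -0.111, 0.1442]
orientation: [0.163, -0.102, 0.981, 0.016]
wrist_force: [-4.0, -0.2, 10.3]
finger_gap: -0.0002
grip_force: 5.7
```

```bash
python3 -c "
from h import *
est(); print(hand_in())"
```

```text
tcp u 0.4195 w -0.2013 z 0.1442 | tip u 0.4256 z 0.1263 beta -0.3283 side -0.002 yaw_y 0.000 F tool [  0.43   0.62 -11.07]
theta 0.4989 c 0.2614 face beta -0.323
the job is handed in; nothing more can be done
None
```

The cover is shut and was held by the lip at about 11 N for 2.5 s, and I handed the job in at about 14 s while still holding. The push read about 10–13 N from the 1 cm sink until the last quarter. It jumped to about 20 N for a moment as the cover met its stop, and dropped to about 3 N as I backed off before the hold. The sideways force while sliding was higher than a friction of 0.2 would give. I stayed clear of the bottle, beaker and tip box, but took no picture at the end to confirm they had not moved.

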